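# Clamp the tube block and show the tube to the inspection camera

## Robot

A 6-joint arm with a two-finger parallel gripper is mounted at the origin on a cart in front of the work surface, level with it; the furniture and walls round the work are solid. World frame = base frame: x ahead of the robot, y to its left, z up, the work surface at z = 0. Lengths are in m, angles in rad, forces in N, time in s.
With the tool pointing down it reaches from about 0.325 to 1 m from the base axis. Payload 5.1 kg.
Tool frame: the origin (TCP) lies midway between the tips of the shut fingers; the grasp point (between the pads) lies 19 mm behind it; z points along the fingers, y is the line along which they close (so a half turn about z gives the same grasp; the last joint's range is limited). The gripper opens to 85 mm and grips with 20 to 120 N. Pads are 22 mm wide; open, the fingers measure 114 mm over their backs; the gripper's body (76 mm by 85 mm) begins 54 mm behind the grasp point. The pads swing forward as they close: fully open they stand 13 mm farther back than shut.
Start: joints at [-1.382, 0.124, 1.65, -0, 1.367, -0.083], TCP at [0.174, -0.626, 0.231] pointing down, gripper open.
Joint ranges: [-2.61, 2.61], [-1.02, 2.33], [0.03, 2.71], [-1.35, 4.49], [0.32, 2.68], [-2.91, 2.91]. Speed limits (rad/s): [2.57, 2.57, 3.14, 3.14, 3.14, 3.14].

## Interface

Orientations are given as a 3x3 rotation matrix whose columns are the frame's x, y, z axes.
In Python, from plant import ctrl gives the robot as it stands.
- The arm moves only by the tool apply_moves, never from a script. Its argument "deltas" is a list of rows, each a list of 3 entries, a list of its own where there are three numbers: the shift along the tool's x, y, z in cm, then the turn about the tool's z in rad, then the opening, from 0 (shut) to 1 (fully open). In form: [[[x, y, z], yaw, hand], ...]. A call has 1 to 8 rows; each row is the pose to reach, as a shift and turn from the pose commanded when the call began, along the tool's axes at that moment; what a row does not reach only later rows make up. A row lasts 1/12 s, in which the tool goes at most 41.7 mm and 7.16 degrees, less where a joint would pass 70% of its speed; a pose out of reach is approached as far as the arm can. A call with a gripper value outside its range is refused whole. The fingers move at their own pace and stop on an object; "grip_force" is the grip in N (left out, the last holds). Time passes only in rows, so rows that repeat a pose let the fingers close. It gives the time, the measured TCP pose, the force, the opening and the grip force at its end, in the units of the state.
- ctrl.observe(): the state, without advancing time (a new reading comes with each control period).
- ctrl.camera(name): name is "scene" or "top" or "wrist"; returns a dict with "color" (480x640x3 uint8, red, green, blue), "range_z" (480x640 float32, m along the optical axis (not along the pixel's ray), 0 where there is no reading), "vertical_fov" (degrees; the focal length in pixels is half the picture's height over the tangent of half this angle, whatever the lens; pixels are square), "cx", "cy" (the principal point, pixels), "rvec" (rotation vector, rad) and "tvec" (3), from world to camera coordinates, as OpenCV has them. Camera axes: x right, y down, z forward; pixel columns grow to the right and rows downward; lengths in m; the calibration is good to about 2 mm. A picture is of the moment at which its call begins.
- ctrl.finish_job(): hands the job in; it is judged then, once.
Trained networks look in the newest picture that a camera, given by its name, has taken for a name from the list of things; names that differ only in an ending like _2 or _b are one class to them, and where a whole thing is asked for, a point or a joint stands for the part that bears it (a point fixed in the world has none). Each returns a list of dicts, best first, with "conf" (0 to 1); they miss things now and then, are a little off and sometimes report something else, mostly with a low value. They report only what shows in the picture. A call takes as long as a camera call. They do not tell look-alikes from the thing itself.
- ctrl.boxes_of(camera, name): "pixel" ([row, column] in pixels, amid what is visible of it).
- ctrl.pinpoint(camera, name): "pixel" ([row, column] in pixels: a listed point, or the origin of a listed thing).
The state is a dict: "t": time; "q": joint angles; "qd": joint speeds; "joint_torque": joint torques, N m; "eef_pos": TCP position; "tool_rot": TCP orientation; "force": force on the tool from outside, world axes, zero at the start; "ft_torque": the same for the moment, N m; "width": finger opening in m; "grip_force": force on a finger pad.
Only numpy, scipy, OpenCV 4.12 (cv2) and the standard library are available. Lean on these libraries where they do the work, as an engineer would, in place of code of your own. Each camera call takes 0.05 s, during which the arm holds its last target. There are 200 camera calls.

## Task

Turn the vice's crank clockwise (seen from above) until the sliding jaw clamps the drilled tube block firmly against the fixed jaw. Then draw the capped test tube up out of the block and hold it midway between the inspection camera and its light panel, cap uppermost, the tube's window point centred in front of the lens and the tube parallel to the two slanted ribs on the panel, touching neither camera nor panel. Finish while holding the tube still in the air there, the block still clamped, the glassware round about left alone.

Things in the scene. Friction and masses are not known exactly. Their poses are not given: they have to be found in the camera images.
- vise: grey bench vice, fixed to the worktop, 240 long, 130 wide over its foot. Origin on the worktop; its x axis is the direction in which the sliding jaw closes. Bed top 30 mm up. Fixed jaw: face at x = +60 mm, jaw tops 70 mm up, jaws 90 wide. The gearbox with the crank stands at the -x end, shaft vertical at x = -110 mm.
- jaw: the vice's sliding jaw, steel-faced, 90 wide, 40 high; origin in the middle of the lower edge of its clamping face; it slides along the vice's x, driven by the crank
- crank (a joint): crank angle in rad; 0 to 2.6, grows as it turns clockwise seen from above. Starts between 0 and 0.5. The sliding jaw follows it by 12 mm per rad; the 50 mm thick block is clamped at about 2.1 (a little more when tight), where the crank becomes hard to turn. Turning takes about 5 N at the knob, firm clamping about 12 N. It has friction and stays where it is left, keeping the block clamped.
- crank_knob (a point): point to grip on the crank's upright black handle, a cylinder 18 mm in diameter and 38 high that spins freely about its own axis (a hand need not turn with it); the point is on its axis, 21 mm above its foot and 17 mm below its top, about 106 mm above the worktop. It runs on a level circle of radius 60 mm about the crank axis.
- crank_axis (a point): point on the crank's vertical axis at the height of crank_knob
- tube_block: aluminium block 50 (x) x 84 (y) x 60 high, loose on the vice bed between the jaws, x axis along the vice's x within 0.06 rad; three wells in a row along y, 18 mm wide and 50 deep. Origin at the centre of its underside. 0.45 kg or so. The tube stands in the middle well.
- tube: white-capped glass-clear test tube 202 long, 16 in diameter; cap 27 in diameter from 170 to 202 mm above the bottom. Origin at the centre of its bottom end, z axis along it toward the cap. It stands with its bottom end 10 mm above the block's underside, and must rise 50 mm to leave the well. About 28 g.
- tube_cap (a point): point on the tube's axis in the middle of its cap, 186 mm from the bottom end: where to grip it
- tube_window (a point): the window point to be shown: on the tube's axis 60 mm from its bottom end
- station: inspection station, fixed: dark foot 130 x 290, light panel 122 wide (x) standing at -y (face 85 mm from the middle, top 182 mm up), grey camera on a post at +y looking along -y (lens front 93 mm from the middle, body top 153 mm up). Origin on the worktop under the presenting point.
- sight: the two slanted black ribs on the light panel (68 mm long, 32 mm apart); this frame's origin is the presenting point in the air, on the lens axis midway between lens and panel, 130 mm above the worktop; its z axis is parallel to the ribs, leaning 30 degrees from vertical toward the station's -x (the robot's side); its y axis points from the panel to the lens. The tube is held with its axis along this z axis, cap at the +z end.
- flask: bystander: small conical flask 64 x 64 x 114; origin under its centre
- reagent: bystander: stoppered reagent bottle 46 x 46 x 89; origin under its centre
- beaker: bystander: upturned beaker 81 x 76 x 94; origin under its centre
- dish: bystander: petri dish 95 x 95 x 16; origin under its centre
Things that resemble listed ones, but are neither listed nor needed, are in the scene too. Of the things that look like the tube, the middle-sized one is meant.

How it is judged:
By the outcome, as a careful person would: the job done as asked, in the order asked, and still so for the second after the job is handed in, while the arm keeps its last pose, push and grip.
It also fails if it takes over 58 s, if anything falls off the work surface, if the arm or the gripper's body presses on something with over 40 N, if the wrist force passes 120 N, or if a joint passes its speed limit or range.

## Working session

There is one attempt and no reset: what is moved stays moved. The work goes in short steps, Python scripts to look and compute and a tool call to move; the robot and the scene stay as the last step left them, time stands still between calls to the robot, and variables do not carry over. Pictures are saved under pics/ and viewed, at most 10 in all, crops included, and the job is handed in when it is done.

Besides the shell and the picture viewer there is one more tool, called after ">>>" as a command line: name --argument value ..., lists and objects as JSON in quotes. apply_moves: Moves the arm, as the interface text tells. Its arguments: {"type":"object","properties":{"deltas":{"type":"array"},"grip_force":{"type":"number"}},"required":["deltas"]}

```bash
ls; mkdir -p pics; cat > h.py <<'E'
import numpy as np, cv2
from plant import ctrl
def snap(n,save=None):
    c=ctrl.camera(n)
    if save: cv2.imwrite('pics/'+save,c['color'][...,::-1])
    return c
def K(c):
    f=240/np.tan(np.radians(c['vertical_fov'])/2); return f
def ray(c,px):
    R=cv2.Rodrigues(np.array(c['rvec'],float))[0]; t=np.array(c['tvec'],float).ravel()
    f=K(c); d=R.T@np.array([(px[1]-c['cx'])/f,(px[0]-c['cy'])/f,1.0]); o=-R.T@t
    return o,d
def atz(c,px,z):
    o,d=ray(c,px); return o+d*(z-o[2])/d[2]
def dep(c,px):
    r,k=int(round(px[0])),int(round(px[1])); p=c['range_z'][max(r-1,0):r+2,max(k-1,0):k+2]; p=p[p>0]
    o,d=ray(c,px); return o+d*np.median(p) if len(p) else None
def proj(c,P):
    R=cv2.Rodrigues(np.array(c['rvec'],float))[0]; f=K(c)
    p=(np.atleast_2d(P)@R.T)+np.array(c['tvec'],float).ravel()
    return np.c_[p[:,1]/p[:,2]*f+c['cy'],p[:,0]/p[:,2]*f+c['cx']]
def tri(l):
    A=np.zeros((3,3));b=np.zeros(3)
    for c,px in l:
        o,d=ray(c,px);d=d/np.linalg.norm(d);M=np.eye(3)-np.outer(d,d);A+=M;b+=M@o
    return np.linalg.solve(A,b)
def cloud(c):
    v,u=np.nonzero(c['range_z']>0);z=c['range_z'][v,u];f=K(c)
    R=cv2.Rodrigues(np.array(c['rvec'],float))[0]
    p=np.c_[(u-c['cx'])/f*z,(v-c['cy'])/f*z,z]
    return (p-np.array(c['tvec'],float).ravel())@R, v,u
E
python3 - <<'E'
from h import *
np.set_printoptions(precision=3,suppress=True)
s=ctrl.observe();print(s['t'],s['eef_pos'],s['tool_rot'],s['width'])
for n in ['scene','top']:
    c=snap(n,n+'0.png');o,d=ray(c,(240,320));print(n,o,d)
    for nm in ['vise','jaw','crank_knob','crank_axis','tube_block','tube','tube_cap','tube_window','station','sight','flask','reagent','beaker','dish']:
        for x in ctrl.pinpoint(n,nm)[:4]:
            p=dep(c,x['pixel']);print(nm,np.round(x['conf'],2),np.round(x['pixel']),p)
E
```

```text
pics
0.0 [ 0.174 -0.626  0.23 ] [[ 0.963  0.268 -0.   ]
 [ 0.268 -0.963  0.002]
 [ 0.    -0.002 -1.   ]] 0.0854427061911493
scene [-0.142  0.434  0.727] [ 0.667 -0.456 -0.59 ]
vise 0.9 [350. 210.] [0.454 0.28  0.058]
jaw 0.7 [341. 212.] [0.456 0.272 0.075]
crank_knob 0.54 [265. 252.] [0.554 0.129 0.123]
crank_knob 0.33 [344. 208.] [0.454 0.28  0.075]
crank_axis 0.83 [290. 250.] [0.529 0.153 0.083]
tube_block 0.79 [349. 197.] [0.453 0.302 0.077]
tube 0.96 [392. 247.] [0.373 0.252 0.   ]
tube 0.77 [391. 282.] [0.331 0.202 0.008]
tube_cap 0.86 [278. 273.] [0.324 0.199 0.283]
tube_cap 0.85 [276. 178.] [0.483 0.296 0.227]
tube_cap 0.76 [341. 237.] [0.372 0.255 0.14 ]
tube_window 0.91 [359. 280.] [0.33  0.2   0.096]
tube_window 0.88 [373. 241.] [0.379 0.256 0.051]
tube_window 0.64 [328. 190.] [0.488 0.297 0.098]
tube_window 0.52 [248. 365.] [ 0.572 -0.194  0.008]
station 0.61 [249. 365.] [ 0.567 -0.192  0.01 ]
station 0.24 [268. 250.] [0.554 0.136 0.117]
sight 0.24 [342. 212.] [0.456 0.273 0.074]
flask 0.6 [273. 232.] [0.675 0.13  0.018]
reagent 0.69 [309. 162.] [0.665 0.306 0.012]
top [ 0
[... 478 characters left out ...]
 0.014]
tube_cap 0.65 [313. 239.] [0.343 0.184 0.277]
tube_cap 0.58 [300. 223.] [0.373 0.248 0.141]
tube_cap 0.5 [251. 200.] [0.498 0.294 0.234]
tube_cap 0.33 [282. 440.] [ 0.432 -0.345  0.094]
tube_window 0.7 [257. 208.] [0.49  0.293 0.13 ]
tube_window 0.7 [312. 246.] [0.343 0.188 0.125]
tube_window 0.41 [297. 224.] [0.383 0.244 0.144]
station 0.79 [227. 386.] [ 0.594 -0.203  0.01 ]
flask 0.58 [189. 277.] [0.689 0.114 0.081]
reagent 0.81 [194. 218.] [0.674 0.283 0.063]
reagent 0.42 [281. 442.] [ 0.434 -0.352  0.094]
beaker 0.72 [281. 441.] [ 0.433 -0.348  0.095]
beaker 0.18 [248. 256.] [0.519 0.17  0.081]
dish 0.85 [259. 317.] [ 0.496 -0.003  0.017]
dish 0.59 [187. 279.] [0.692 0.108 0.088]
```

View pics/scene0.png

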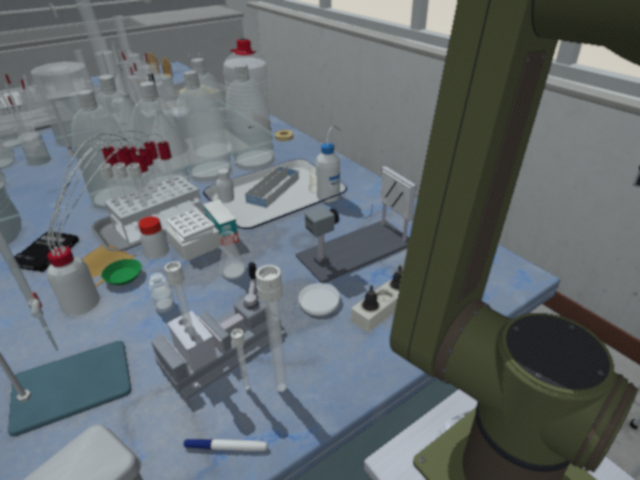

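View pics/top0.png

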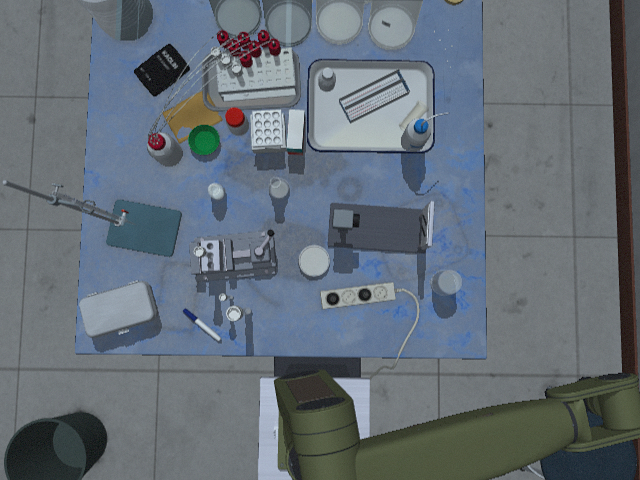

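Top view: the vice is at (row 255, col 235) with its crank at (240, 268), i.e. closing toward world +y. The station is at (225, 385), with its camera at col 345 and panel at col 430.

Tube look-alikes in the scene view:
- Tall tube, cap at (278, 273).
- Short tube, cap at (341, 237).
- Tube in the block, cap at (276, 178). This is the middle-sized one, so I choose it.

Next is a close crop to check that choice, plus depth fits.

```bash
python3 - <<'E'
from h import *
np.set_printoptions(precision=4,suppress=True)
cs=snap('scene');ps,v,u=cloud(cs)
tr={n:ctrl.pinpoint('scene',n) for n in ['crank_knob','crank_axis','tube_cap','sight','station']}
ct=snap('top');pt,_,_=cloud(ct)
tt={n:ctrl.pinpoint('top',n) for n in tr}
img=cs['color'][240:420,130:330,::-1]; cv2.imwrite('pics/crop.png',cv2.resize(img,None,fx=4,fy=3.3,interpolation=cv2.INTER_CUBIC)[:600])
for n,(a,b,zl,zh,r) in {'tubecap':(.49,.295,.17,.24,.03),'knob':(.557,.131,.095,.14,.02),'tall':(.33,.195,.2,.33,.04),'short':(.372,.252,.11,.2,.03)}.items():
    for nm,p in (('s',ps),('t',pt)):
        m=(np.hypot(p[:,0]-a,p[:,1]-b)<r)&(p[:,2]>zl)&(p[:,2]<zh);q=p[m]
        if len(q): print(n,nm,len(q),(q.min(0)+q.max(0))/2,q.max(0)-q.min(0),q[:,2].max())
for nm,p in (('s',ps),('t',pt)):
    for z0,z1 in ((.063,.078),(.08,.1),(.052,.064),(.025,.035)):
        m=(p[:,0]>.42)&(p[:,0]<.6)&(p[:,1]>.1)&(p[:,1]<.36)&(p[:,2]>z0)&(p[:,2]<z1);q=p[m]
        if len(q)>10: print(nm,z0,len(q),cv2.minAreaRect(q[:,:2].astype(np.float32)))
    m=(p[:,0]>.48)&(p[:,0]<.72)&(p[:,1]>-.38)&(p[:,1]<-.02)&(p[:,2]>.005)&(p[:,2]<.016);print('foot',nm,m.sum(),cv2.minAreaRect(p[m][:,:2].astype(np.float32)))
    m=(p[:,0]>.48)&(p[:,0]<.72)&(p[:,1]>-.36)&(p[:,1]<-.22)&(p[:,2]>.06)&(p[:,2]<.2);q=p[m];print('panel',nm,m.sum(),cv2.minAreaRect(q[:,:2].astype(np.float32)),q[:,2].max())
    m=(p[:,0]>.48)&(p[:,0]<.72)&(p[:,1]>-.2)&(p[:,1]<-.02)&(p[:,2]>.08)&(p[:,2]<.2);q=p[m];print('cam',nm,m.sum(),cv2.minAreaRect(q[:,:2].astype(np.float32)),q[:,2].max())
for n in tr:
    for c,l in ((cs,tr),(ct,tt)):
        for x in l[n][:3]: print(n,round(x['conf'],2),x['pixel'],dep(c,x['pixel']),atz(c,x['pixel'],{'crank_knob':.106,'crank_axis':.106,'tube_cap':.226,'sight':.13,'station':0}[n]))
E
```

```text
tubecap s 454 [0.4939 0.2986 0.205 ] [0.0281 0.0273 0.0699] 0.23997730015027469
tubecap t 87 [0.4947 0.2959 0.2051] [0.0236 0.0255 0.0694] 0.23982845912180875
knob s 114 [0.5579 0.1303 0.11  ] [0.0193 0.0176 0.0297] 0.12480300833477431
knob t 41 [0.5598 0.1273 0.1129] [0.0167 0.0184 0.0318] 0.1287877405046015
tall s 1023 [0.341  0.2005 0.2426] [0.0409 0.0373 0.0846] 0.2848346865170134
tall t 215 [0.3424 0.1965 0.2632] [0.0371 0.0362 0.0502] 0.28828760591537417
short s 220 [0.3788 0.2511 0.1308] [0.0207 0.0185 0.0405] 0.15106104938706255
short t 51 [0.382  0.2478 0.1418] [0.0161 0.0199 0.0286] 0.15606716980211913
s 0.063 1603 ((0.49755027890205383, 0.24850617349147797), (0.0918731763958931, 0.2239396870136261), 5.931506156921387)
s 0.08 1071 ((0.5046188831329346, 0.22456403076648712), (0.0893423780798912, 0.20639945566654205), 7.816403388977051)
s 0.052 593 ((0.4988846778869629, 0.24959370493888855), (0.0884627029299736, 0.22418561577796936), 7.432155132293701)
s 0.025 865 ((0.4969141483306885, 0.2572374939918518), (0.09335444122552872, 0.21382936835289001), 7.942498683929443)
foot s 
[... 1561 characters left out ...]
0.1698 0.106 ]
crank_axis 0.76 [247.7, 256.9] [0.5208 0.1666 0.0812] [0.5188 0.1637 0.106 ]
tube_cap 0.76 [273.7, 175.3] [0.4834 0.299  0.233 ] [0.4922 0.2971 0.226 ]
tube_cap 0.75 [280.5, 272.6] [0.3232 0.2016 0.2796] [0.3788 0.1738 0.226 ]
tube_cap 0.65 [337.5, 240.2] [0.3704 0.2484 0.1457] [0.2996 0.274  0.226 ]
tube_cap 0.74 [316.1, 233.7] [0.336  0.1975 0.2705] [0.3345 0.2043 0.226 ]
tube_cap 0.57 [300.1, 224.7] [0.3737 0.243  0.1386] [0.3744 0.2282 0.226 ]
tube_cap 0.51 [250.4, 200.2] [0.4994 0.293  0.2333] [0.5    0.2945 0.226 ]
station 0.7 [246.5, 364.8] [ 0.5776 -0.1993  0.0081] [ 0.5857 -0.2065  0.    ]
station 0.93 [227.7, 386.8] [ 0.5907 -0.206   0.0123] [ 0.5922 -0.2074  0.    ]
```

View pics/crop.png

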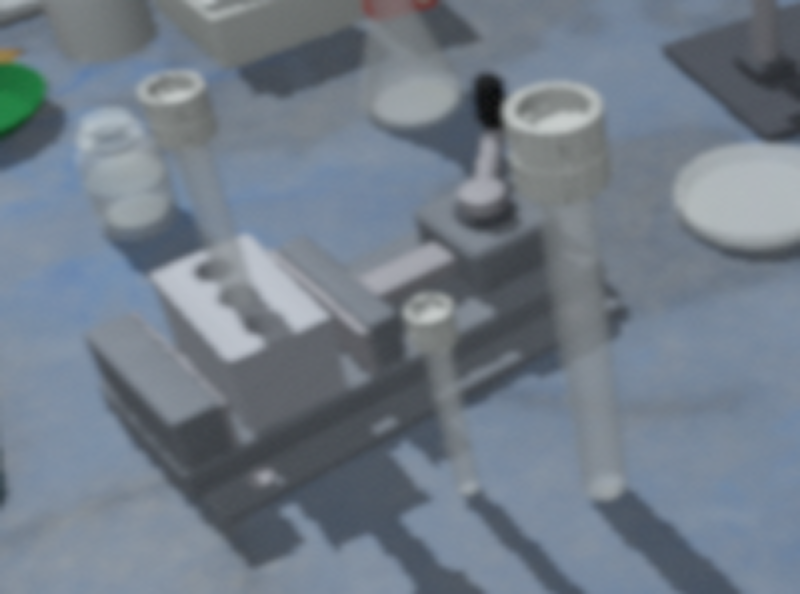

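The crop confirms the middle-sized tube stands in the block's middle well, with the vice crank's black knob at the far end. Now moving above the crank.

>>> apply_moves --deltas '[[[0, 0, -4], 0, 1], [[3, -3, -10], 0, 1], [[54.8, -64.2, -11], 0, 1], [[54.8, -64.2, -11], 0, 1], [[54.8, -64.2, -11], 0, 1], [[54.8, -64.2, -11], 0, 1], [[54.8, -64.2, -11], 0, 1], [[54.8, -64.2, -11], 0, 1]]'

```text
t: 2.77
eef_pos: [0.2913, -0.3766, 0.3165]
tool_rot: [[0.963, 0.268, 0.0], [0.268, -0.963, -0.0], [0.0, 0.001, -1.0]]
force: [1.2, 0.1, 0.5]
width: 0.0853
grip_force: 0.0
```

>>> apply_moves --deltas '[[[37.1, -44.3, -2], 0, 1], [[37.1, -44.3, -2], 0, 1], [[37.1, -44.3, -2], 0, 1], [[37.1, -44.3, -2], 0, 1], [[37.1, -44.3, -2], 0, 1], [[37.1, -44.3, -2], 0, 1], [[37.1, -44.3, -2], 0, 1], [[37.1, -44.3, -2], 0, 1]]'

```text
t: 3.43
eef_pos: [0.4287, -0.0729, 0.3284]
tool_rot: [[0.963, 0.268, 0.002], [0.268, -0.963, -0.001], [0.001, 0.001, -1.0]]
force: [0.2, -0.7, 0.4]
width: 0.0854
grip_force: 0.0
```

>>> apply_moves --deltas '[[[15, -18, -0.5], 0.32, 1], [[15, -18, -0.5], 0.32, 1], [[15, -18, -0.5], 0.32, 1], [[15, -18, -0.5], 0.32, 1], [[15, -18, -0.5], 0.32, 1], [[15, -18, -0.5], 0.32, 1], [[15, -18, -0.5], 0.32, 1]]'

```text
t: 4.02
eef_pos: [0.5258, 0.1442, 0.3321]
tool_rot: [[0.999, -0.042, -0.001], [-0.042, -0.999, 0.002], [-0.001, -0.002, -1.0]]
force: [-0.4, -1.0, 0.2]
width: 0.0854
grip_force: 0.0
```

```bash
python3 - <<'E'
from h import *
np.set_printoptions(precision=4,suppress=True)
c=snap('wrist','w1.png');o,d=ray(c,(240,320));print(o,d)
for n,z in {'crank_knob':.106,'crank_axis':.106,'jaw':.03,'vise':0,'tube_block':.03,'tube_cap':.226,'tube':.04}.items():
    for x in ctrl.pinpoint('wrist',n)[:3]: print(n,round(x['conf'],2),x['pixel'],dep(c,x['pixel']),atz(c,x['pixel'],z))
p,_,_=cloud(c)
m=(np.hypot(p[:,0]-.558,p[:,1]-.13)<.025)&(p[:,2]>.118)&(p[:,2]<.128);q=p[m];print('knobtop',m.sum(),q.mean(0),(q.min(0)+q.max(0))/2,q.max(0)-q.min(0))
print(ctrl.observe()['q'])
E
```

```text
[0.5948 0.1403 0.4757] [-0.2793  0.0147 -0.9601]
crank_knob 0.63 [170.9, 336.9] [0.5619 0.1264 0.1237] [0.5602 0.1257 0.106 ]
crank_axis 0.82 [219.9, 307.0] [0.5052 0.16   0.0849] [0.5101 0.1589 0.106 ]
jaw 0.93 [218.7, 229.4] [0.507  0.251  0.0704] [0.4982 0.2621 0.03  ]
vise 0.81 [214.9, 227.6] [0.5117 0.2525 0.0708] [0.4971 0.2721 0.    ]
vise 0.17 [216.3, 419.4] [0.4887 0.0155 0.0177] [0.4846 0.0107 0.    ]
tube_block 0.85 [223.9, 201.9] [0.5068 0.2767 0.0909] [0.4928 0.2983 0.03  ]
tube_block 0.43 [215.4, 421.0] [0.49   0.0136 0.0182] [0.4927 0.0169 0.03  ]
tube_cap 0.91 [346.9, 229.8] [0.3875 0.2443 0.1497] [0.436 0.22  0.226]
tube_cap 0.7 [285.7, 122.4] [0.4991 0.285  0.2432] [0.4921 0.2956 0.226 ]
tube 0.92 [223.9, 199.9] [0.5068 0.2789 0.0908] [0.4952 0.2972 0.04  ]
tube 0.75 [294.0, 252.0] [0.3845 0.2469 0.013 ] [0.3968 0.2407 0.04  ]
tube 0.68 [315.1, 290.7] [0.351  0.1939 0.0163] [0.3636 0.1911 0.04  ]
knobtop 247 [0.559  0.127  0.1233] [0.5589 0.1267 0.122 ] [0.0166 0.017  0.0079]
[ 0.1575 -0.1603  1.7616 -0.0001  1.5395  1.7784]
```

View pics/w1.png

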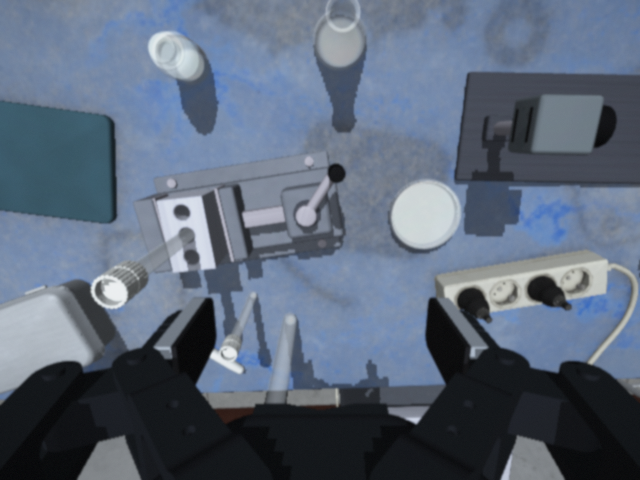

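The wrist view shows the knob at (171, 337), the axis hub at (217, 306), and nothing beside the knob. Descending on it.

>>> apply_moves --deltas '[[[3.4, 1.6, 3], 0, 1], [[3.4, 1.6, 7], 0, 1], [[3.4, 1.6, 11], 0, 1], [[3.4, 1.6, 15], 0, 1], [[3.4, 1.6, 18], 0, 1], [[3.4, 1.6, 21], 0, 1], [[3.4, 1.6, 23], 0, 1], [[3.4, 1.6, 24.2], 0, 1]]'

```text
t: 5.08
eef_pos: [0.5558, 0.1199, 0.0876]
tool_rot: [[0.999, -0.05, -0.005], [-0.05, -0.999, -0.001], [-0.005, 0.001, -1.0]]
force: [-0.5, 0.4, 1.0]
width: 0.0854
grip_force: 0.0
```

>>> apply_moves --deltas '[[[0, 0, 0], 0, 0], [[0, 0, 0], 0, 0], [[0, 0, 0], 0, 0], [[0, 0, 0], 0, 0], [[0, 0, 0], 0, 0], [[0, 0, 0], 0, 0], [[0, 0, 0], 0, 0], [[0, 0, 0], 0, 0]]' --grip_force 60

```text
t: 5.75
eef_pos: [0.5595, 0.1226, 0.0937]
tool_rot: [[0.999, -0.048, 0.004], [-0.048, -0.999, 0.003], [0.004, -0.003, -1.0]]
force: [-0.4, 4.1, 5.9]
width: 0.016
grip_force: 58.4
```

```bash
python3 - <<'E'
import numpy as np
a0=-.61;R=np.array([[.999,-.048],[-.048,-.999]]).T
f=lambda t:6*np.array([np.cos(a0-t),np.sin(a0-t)])
for k in range(4):
    b=k*.64
    print(b,[list(np.round(R.T@(f(b+.08*i)-f(b)),2)) for i in range(1,9)])
E
```

```text
0.0 [[np.float64(-0.27), np.float64(0.4)], [np.float64(-0.57), np.float64(0.77)], [np.float64(-0.91), np.float64(1.12)], [np.float64(-1.26), np.float64(1.44)], [np.float64(-1.65), np.float64(1.73)], [np.float64(-2.05), np.float64(1.98)], [np.float64(-2.47), np.float64(2.21)], [np.float64(-2.91), np.float64(2.4)]]
0.64 [[np.float64(-0.45), np.float64(0.15)], [np.float64(-0.92), np.float64(0.27)], [np.float64(-1.39), np.float64(0.35)], [np.float64(-1.87), np.float64(0.4)], [np.float64(-2.35), np.float64(0.4)], [np.float64(-2.83), np.float64(0.37)], [np.float64(-3.3), np.float64(0.29)], [np.float64(-3.77), np.float64(0.18)]]
1.28 [[np.float64(-0.46), np.float64(-0.15)], [np.float64(-0.9), np.float64(-0.33)], [np.float64(-1.33), np.float64(-0.55)], [np.float64(-1.74), np.float64(-0.8)], [np.float64(-2.12), np.float64(-1.08)], [np.float64(-2.49), np.float64(-1.4)], [np.float64(-2.83), np.float64(-1.74)], [np.float64(-3.13), np.float64(-2.1)]]
1.92 [[np.float64(-0.28), np.float64(-0.39)], [np.float64(-0.53), np.float64(-0.8)], [np.float64(-0.74), np.float64(-1.23)], [np.float64(-0.92), np.float64(-1.68)], [np.float64(-1.06), np.float64(-2.14)], [np.float64(-1.16), np.float64(-2.61)], [np.float64(-1.23), np.float64(-3.08)], [np.float64(-1.26), np.float64(-3.56)]]
```

>>> apply_moves --deltas '[[[-0.27, 0.4, 0], 0, 0], [[-0.57, 0.77, 0], 0, 0], [[-0.91, 1.12, 0], 0, 0], [[-1.26, 1.44, 0], 0, 0], [[-1.65, 1.73, 0], 0, 0], [[-2.05, 1.98, 0], 0, 0], [[-2.47, 2.21, 0], 0, 0], [[-2.91, 2.4, 0], 0, 0]]'

```text
t: 6.42
eef_pos: [0.5292, 0.1032, 0.0936]
tool_rot: [[0.999, -0.05, 0.005], [-0.05, -0.999, 0.01], [0.005, -0.011, -1.0]]
force: [-0.0, 19.1, 2.9]
width: 0.0157
grip_force: 58.7
```

>>> apply_moves --deltas '[[[-0.45, -0.1, 0], 0, 0], [[-0.92, -0.15, 0], 0, 0], [[-1.39, -0.07, 0], 0, 0], [[-1.87, 0, 0], 0, 0], [[-2.35, 0, 0], 0, 0], [[-2.83, -0.03, 0], 0, 0], [[-3.3, -0.11, 0], 0, 0], [[-3.77, -0.22, 0], 0, 0]]'

```text
t: 7.08
eef_pos: [0.494, 0.1048, 0.0938]
tool_rot: [[0.999, -0.049, 0.012], [-0.049, -0.999, 0.005], [0.011, -0.006, -1.0]]
force: [9.3, 9.1, -2.0]
width: 0.0162
grip_force: 58.5
```

>>> apply_moves --deltas '[[[-0.46, -0.15, 0], 0, 0], [[-0.9, -0.33, 0], 0, 0], [[-1.33, -0.55, 0], 0, 0]]'

```text
t: 7.33
eef_pos: [0.4816, 0.1108, 0.0939]
tool_rot: [[0.999, -0.049, 0.013], [-0.049, -0.999, 0.005], [0.013, -0.006, -1.0]]
force: [11.1, 8.7, -3.3]
width: 0.0159
grip_force: 58.5
```

>>> apply_moves --deltas '[[[-0.35, -0.35, 0], 0, 0], [[-0.7, -0.72, 0], 0, 0], [[-1.06, -1.05, 0], 0, 0], [[-1.4, -1.39, 0], 0, 0]]'

```text
t: 7.67
eef_pos: [0.4735, 0.1177, 0.0944]
tool_rot: [[0.999, -0.044, 0.027], [-0.043, -0.999, -0.014], [0.028, 0.013, -1.0]]
force: [36.1, -32.6, -17.2]
width: 0.0161
grip_force: 58.8
```

>>> apply_moves --deltas '[[[0.25, 0.2, 0], 0, 0], [[0.5, 0.4, 0], 0, 0], [[0.6, 0.5, 0], 0, 0]]'

```text
t: 7.92
eef_pos: [0.4752, 0.1158, 0.0939]
tool_rot: [[0.999, -0.048, 0.014], [-0.048, -0.999, -0.003], [0.014, 0.003, -1.0]]
force: [10.7, -5.7, -1.9]
width: 0.0161
grip_force: 60.7
```

>>> apply_moves --deltas '[[[0, 0, 0], 0, 1], [[0, 0, 0], 0, 1], [[0, 0, 0], 0, 1], [[0, 0, 0], 0, 1], [[0, 0, 0], 0, 1], [[0, 0, 0], 0, 1]]'

```text
t: 8.42
eef_pos: [0.4692, 0.1181, 0.0908]
tool_rot: [[0.999, -0.048, -0.0], [-0.048, -0.999, -0.0], [-0.0, 0.0, -1.0]]
force: [0.4, 0.7, -0.8]
width: 0.0854
grip_force: 0.0
```

>>> apply_moves --deltas '[[[0, 0, -4], 0, 1], [[0, 0, -8], 0, 1], [[0, 0, -12], 0, 1], [[0, 0, -16], 0, 1], [[0, 0, -20], 0, 1], [[0, 0, -24], 0, 1], [[0, 0, -25], 0, 1], [[0, 0, -25], 0, 1]]'

```text
t: 9.08
eef_pos: [0.471, 0.1183, 0.346]
tool_rot: [[0.999, -0.048, 0.009], [-0.048, -0.999, 0.001], [0.009, -0.002, -1.0]]
force: [0.1, 0.1, 0.2]
width: 0.0854
grip_force: 0.0
```

```bash
python3 - <<'E'
from h import *
np.set_printoptions(precision=4,suppress=True)
s=ctrl.observe();print(s['eef_pos'],s['tool_rot'],s['width'],s['force'],s['q'])
c=snap('wrist','w2.png')
for n,z in {'crank_knob':.106,'crank_axis':.106,'jaw':.03,'vise':0,'tube_block':.03,'tube_cap':.226}.items():
    for x in ctrl.pinpoint('wrist',n)[:3]: print(n,round(x['conf'],2),x['pixel'],dep(c,x['pixel']),atz(c,x['pixel'],z))
img=c['color'][80:340,60:400,::-1];cv2.imwrite('pics/w2c.png',cv2.resize(img,None,fx=2.3,fy=2.3,interpolation=cv2.INTER_CUBIC))
for n in('wrist','top','scene'):
  if n!='wrist': c=snap(n)
  p,_,_=cloud(c)
  m=(np.hypot(p[:,0]-.494,p[:,1]-.297)<.035)&(p[:,2]>.2)&(p[:,2]<.26);q=p[m]
  if len(q): print(n,'cap',m.sum(),q.mean(0),(q.min(0)+q.max(0))/2,q.max(0)-q.min(0),q[:,2].max())
E
```

```text
[0.471  0.1183 0.346 ] [[ 0.9988 -0.0479  0.0088]
 [-0.0479 -0.9989  0.0012]
 [ 0.0087 -0.0016 -1.    ]] 0.08543886830619123 [0.1349 0.0732 0.1545] [ 0.1355 -0.2994  1.8565  0.      1.5756  1.7542]
crank_knob 0.62 [205.5, 322.3] [0.4729 0.1159 0.124 ] [0.4697 0.116  0.106 ]
crank_axis 0.9 [171.2, 279.7] [0.507  0.1621 0.0849] [0.5087 0.1596 0.106 ]
jaw 0.74 [185.8, 195.3] [0.4936 0.2644 0.0701] [0.4893 0.2787 0.03  ]
vise 0.95 [177.2, 206.2] [0.5015 0.2558 0.0528] [0.497  0.2729 0.    ]
tube_block 0.58 [185.2, 173.6] [0.4976 0.2813 0.0903] [0.4914 0.3065 0.03  ]
tube_cap 0.86 [217.5, 70.8] [0.4939 0.2941 0.2429] [0.4909 0.3064 0.226 ]
tube_cap 0.66 [296.0, 204.1] [0.3875 0.2434 0.1482] [0.4219 0.214  0.226 ]
tube_cap 0.58 [411.6, 223.6] [0.3576 0.1913 0.2813] [0.3098 0.2117 0.226 ]
wrist cap 2033 [0.4929 0.3017 0.2328] [0.4922 0.3044 0.2225] [0.0266 0.0273 0.0448] 0.2448800747970959
top cap 109 [0.4937 0.3037 0.2335] [0.4939 0.3043 0.227 ] [0.0255 0.0251 0.0416] 0.24779193437404898
scene cap 389 [0.4876 0.3092 0.2283] [0.4921 0.3082 0.222 ] [0.029  0.0265 0.0429] 0.24347779587624072
```

View pics/w2c.png

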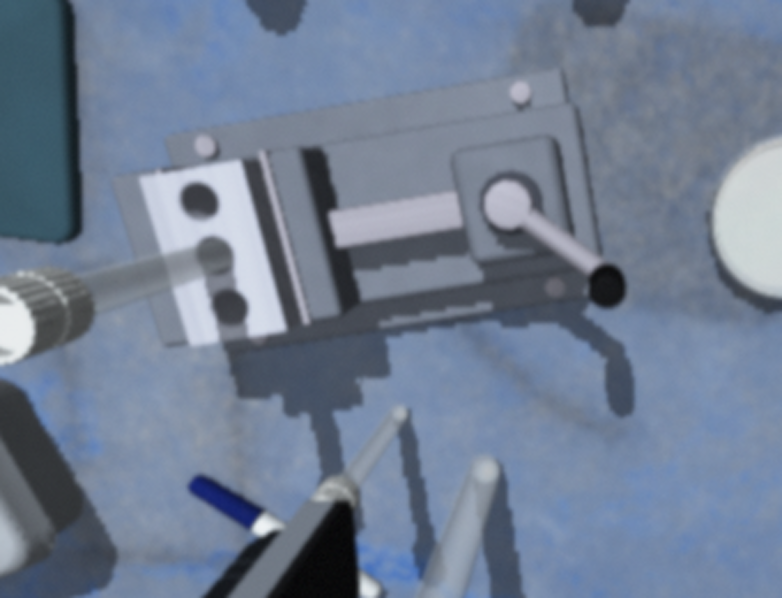

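The jaw is now at vice x ≈ +10.6 mm with the block against the fixed jaw. The knob (w2 pixel ~205, 322) has turned about 1.7 rad, so the block is clamped. Moving to the tube cap.

>>> apply_moves --deltas '[[[1.4, -4, 0], 0, 1], [[1.4, -8, 0], 0, 1], [[1.4, -12, 0], 0, 1], [[1.4, -15, 0], 0, 1], [[1.4, -17.5, 0], 0, 1], [[1.4, -18.75, 0], 0, 1], [[1.4, -18.75, 0], 0, 1], [[1.4, -18.75, 0], 0, 1]]'

```text
t: 10.2
eef_pos: [0.4924, 0.3043, 0.3403]
tool_rot: [[0.999, -0.047, -0.001], [-0.047, -0.999, -0.001], [-0.001, 0.001, -1.0]]
force: [-0.1, -0.4, 0.2]
width: 0.0857
grip_force: 0.0
```

```bash
python3 - <<'E'
from h import *
np.set_printoptions(precision=4,suppress=True)
s=ctrl.observe();print(s['eef_pos'],s['tool_rot'],s['q'])
c=snap('wrist');p,_,_=cloud(c)
for x in ctrl.pinpoint('wrist','tube_cap')[:2]: print(x,dep(c,x['pixel']),atz(c,x['pixel'],.226))
m=(np.hypot(p[:,0]-.4925,p[:,1]-.305)<.03)&(p[:,2]>.237)&(p[:,2]<.26);q=p[m];print(m.sum(),q.mean(0),(q.min(0)+q.max(0))/2,q.max(0)-q.min(0),q[:,2].max())
E
```

```text
[0.4924 0.3043 0.3403] [[ 0.9989 -0.0474 -0.0008]
 [-0.0474 -0.9989 -0.0012]
 [-0.0008  0.0012 -1.    ]] [ 0.4611 -0.0776  1.6746 -0.0007  1.5459  2.0794]
{'pixel': [233.7, 315.9], 'conf': 0.97} [0.4939 0.3067 0.2353] [0.4914 0.3069 0.226 ]
{'pixel': [309.0, 377.7], 'conf': 0.74} [0.3872 0.2489 0.1501] [0.4268 0.2607 0.226 ]
486 [0.4929 0.3052 0.2419] [0.4925 0.3052 0.241 ] [0.0262 0.0258 0.0079] 0.24498005977787485
```

>>> apply_moves --deltas '[[[0, -0.1, 3], 0, 1], [[0, -0.1, 6], 0, 1], [[0, -0.1, 9], 0, 1], [[0, -0.1, 11], 0, 1], [[0, -0.1, 12.5], 0, 1], [[0, -0.1, 13.3], 0, 1], [[0, -0.1, 13.3], 0, 1]]'

```text
t: 10.88
eef_pos: [0.4917, 0.3038, 0.2057]
tool_rot: [[0.999, -0.05, -0.003], [-0.05, -0.999, -0.002], [-0.003, 0.002, -1.0]]
force: [0.4, 0.6, -0.7]
width: 0.0852
grip_force: 0.0
```

>>> apply_moves --deltas '[[[0, 0, 0], 0, 0], [[0, 0, 0], 0, 0], [[0, 0, 0], 0, 0], [[0, 0, 0], 0, 0], [[0, 0, 0], 0, 0], [[0, 0, 0], 0, 0], [[0, 0, 0], 0, 0]]' --grip_force 30

```text
t: 11.47
eef_pos: [0.493, 0.3059, 0.209]
tool_rot: [[0.999, -0.048, 0.002], [-0.048, -0.999, 0.001], [0.002, -0.001, -1.0]]
force: [0.2, -0.4, 4.3]
width: 0.0258
grip_force: 29.8
```

>>> apply_moves --deltas '[[[0, 0, -1], 0, 0], [[0, 0, -2], 0, 0], [[0, 0, -3], 0, 0], [[0, 0, -4], 0, 0], [[0, 0, -5], 0, 0], [[0, 0, -6], 0, 0], [[0, 0, -7], 0, 0], [[0, 0, -7], 0, 0]]'

```text
t: 12.13
eef_pos: [0.4935, 0.306, 0.2813]
tool_rot: [[0.999, -0.048, 0.004], [-0.048, -0.999, 0.002], [0.004, -0.002, -1.0]]
force: [0.5, -0.4, 0.3]
width: 0.0253
grip_force: 29.5
```

>>> apply_moves --deltas '[[[2, 0, 0], 0, 0], [[4, 0, 0], 0, 0], [[5.5, 0, 0], 0, 0], [[6.5, 0, 1], 0, 0], [[6.5, 0, 2.5], 0, 0], [[6.5, 0, 4], 0, 0], [[6.5, 0, 5.5], 0, 0], [[6.5, 0, 5.8], 0, 0]]'

```text
t: 12.8
eef_pos: [0.5545, 0.3016, 0.2141]
tool_rot: [[0.999, -0.048, -0.008], [-0.048, -0.999, -0.003], [-0.007, 0.004, -1.0]]
force: [-0.4, 0.5, -1.1]
width: 0.0256
grip_force: 29.6
```

>>> apply_moves --deltas '[[[-1.5, 0, 0], 0, 0], [[-2.8, 0, 0], 0, 0], [[-4.1, 0, 0.1], 0, 0], [[-5.4, 0, 0.35], 0, 0], [[-6.7, 0, 0.65], 0, 0], [[-7.9, 0, 1.1], 0, 0], [[-9.1, 0, 1.6], 0, 0], [[-9.1, 0, 1.6], 0, 0]]'

```text
t: 13.47
eef_pos: [0.4647, 0.307, 0.203]
tool_rot: [[0.999, -0.047, -0.0], [-0.047, -0.999, -0.0], [-0.0, 0.0, -1.0]]
force: [0.8, 0.4, -0.2]
width: 0.0253
grip_force: 29.9
```

```bash
python3 - <<'E'
from h import *
np.set_printoptions(precision=4,suppress=True)
s=ctrl.observe();print(s['eef_pos'],s['tool_rot'],s['force'],s['width'])
img={}
for n in('scene','top'):
  c=snap(n)
  for nm in('tube','tube_cap','tube_window'):
    for x in ctrl.pinpoint(n,nm)[:3]: print(n,nm,round(x['conf'],2),x['pixel'],dep(c,x['pixel']))
  if n=='scene': cv2.imwrite('pics/s3.png',cv2.resize(c['color'][180:420,100:420,::-1],None,fx=2.5,fy=2.5))
E
```

```text
[0.4647 0.307  0.203 ] [[ 0.9989 -0.0465 -0.0002]
 [-0.0465 -0.9989 -0.    ]
 [-0.0002  0.     -1.    ]] [ 0.7528  0.3596 -0.1653] 0.02526119859833542
scene tube 0.8 [387.3, 282.4] [0.3286 0.2017 0.0211]
scene tube 0.6 [390.0, 246.4] [0.375  0.2524 0.003 ]
scene tube 0.57 [319.8, 176.0] [0.532  0.3089 0.0903]
scene tube_cap 0.85 [281.3, 273.2] [0.3231 0.2008 0.2776]
scene tube_cap 0.69 [289.6, 176.7] [0.4554 0.3092 0.2235]
scene tube_cap 0.58 [340.3, 240.4] [0.3696 0.2492 0.1402]
scene tube_window 0.95 [370.3, 244.1] [0.3739 0.2504 0.0591]
scene tube_window 0.58 [358.3, 278.2] [0.3307 0.2026 0.0991]
top tube 0.65 [306.5, 249.2] [ 0.3549  0.1943 -0.0006]
top tube 0.64 [235.1, 210.5] [0.5538 0.2964 0.0892]
top tube 0.49 [298.1, 227.8] [0.3789 0.2436 0.0848]
top tube_cap 0.72 [264.2, 196.4] [0.4483 0.2357 0.5332]
top tube_cap 0.56 [301.1, 224.3] [0.3697 0.2664 0.0061]
top tube_window 0.75 [309.3, 245.9] [0.3491 0.19   0.1042]
top tube_window 0.7 [242.3, 207.2] [0.5302 0.2977 0.1252]
top tube_window 0.62 [297.1, 225.4] [0.3818 0.2399 0.1472]
```

View pics/s3.png

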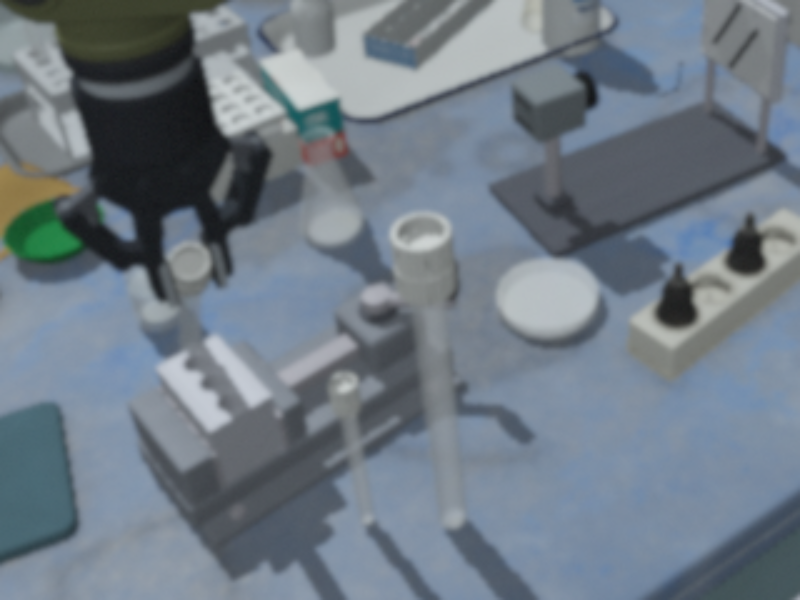

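The tube pivoted against the block's edge; its cap at (289, 177) is now leaning about 30° toward the robot. The block is still clamped. Lifting it and carrying it over.

>>> apply_moves --deltas '[[[0, 0, 0], 0, 0], [[0, 0, -2], 0, 0], [[0, 0, -4], 0, 0], [[0, 0, -7], 0, 0], [[0, 0, -10], 0, 0], [[0, 0, -13], 0, 0], [[0, 0, -15], 0, 0], [[0, 0, -16], 0, 0]]' --grip_force 50

```text
t: 14.53
eef_pos: [0.4675, 0.3072, 0.3681]
tool_rot: [[0.999, -0.048, 0.005], [-0.048, -0.999, 0.003], [0.005, -0.003, -1.0]]
force: [0.4, -0.2, 0.1]
width: 0.0248
grip_force: 49.2
```

>>> apply_moves --deltas '[[[0.3, 2, 0], 0, 0], [[0.8, 5, 0], 0, 0], [[1.4, 8.5, 0], 0, 0], [[2, 12, 0], 0, 0], [[2.6, 15.5, 0], 0, 0], [[3.2, 19, 0], 0, 0], [[3.7, 22.5, 0], 0, 0], [[4.3, 26, 0], 0, 0]]'

```text
t: 15.2
eef_pos: [0.4965, 0.0433, 0.3627]
tool_rot: [[0.999, -0.048, -0.002], [-0.048, -0.999, 0.0], [-0.002, -0.0, -1.0]]
force: [0.2, 0.6, -0.0]
width: 0.025
grip_force: 49.2
```

>>> apply_moves --deltas '[[[0.6, 3.5, 0], 0, 0], [[1.2, 7, 0], 0, 0], [[1.8, 10.5, 0], 0, 0], [[2.4, 14, 0], 0, 0], [[3, 17.5, 0], 0, 0], [[3.6, 21, 0], 0, 0], [[4, 23.5, 0], 0, 0], [[4.1, 24.6, 0], 0, 0]]'

```text
t: 15.87
eef_pos: [0.5257, -0.2057, 0.3619]
tool_rot: [[0.999, -0.051, -0.003], [-0.051, -0.999, 0.001], [-0.003, -0.0, -1.0]]
force: [-0.3, 0.3, -0.1]
width: 0.0251
grip_force: 49.2
```

>>> apply_moves --deltas '[[[0, 0, 0], 0, 0], [[0, 0, 0], 0, 0], [[0, 0, 0], 0, 0]]'

```text
t: 16.12
eef_pos: [0.526, -0.2015, 0.3636]
tool_rot: [[0.999, -0.047, -0.0], [-0.047, -0.999, 0.001], [-0.0, -0.001, -1.0]]
force: [-0.2, -0.1, 0.6]
width: 0.0251
grip_force: 49.2
```

```bash
python3 - <<'E'
from h import *
np.set_printoptions(precision=4,suppress=True)
s=ctrl.observe();print(s['t'],s['eef_pos'],s['tool_rot'],s['force'],s['width'],s['q'])
for n in('scene','top','wrist'):
  c=snap(n,n+'4.png');np.savez('/tmp/%s4.npz'%n,**c)
  for nm in('tube','tube_cap','tube_window','sight','station'):
    for x in ctrl.pinpoint(n,nm)[:3]: print(n,nm,round(x['conf'],2),x['pixel'],dep(c,x['pixel']),atz(c,x['pixel'],.13)if nm=='sight' else '')
a=cv2.imread('pics/scene4.png')[60:320,270:470];b=cv2.imread('pics/wrist4.png')
cv2.imwrite('pics/s4.png',np.hstack([cv2.resize(a,(369,480)),cv2.resize(b,(430,480))]))
E
```

```text
16.1167 [ 0.526  -0.2015  0.3636] [[ 0.9989 -0.0471 -0.0004]
 [-0.0471 -0.9989  0.0009]
 [-0.0004 -0.0009 -1.    ]] [-0.1572 -0.1363  0.5592] 0.025120153748240788 [-0.4614 -0.1168  1.673   0.0006  1.5861  1.1566]
scene tube 0.87 [388.1, 279.4] [0.3315 0.2064 0.0194] 
scene tube 0.6 [163.9, 356.2] [ 0.6177 -0.1959  0.2304] 
scene tube 0.6 [388.9, 248.5] [0.3755 0.2479 0.0021] 
scene tube_cap 0.89 [339.1, 239.5] [0.372  0.2495 0.1411] 
scene tube_cap 0.75 [116.2, 388.3] [ 0.5144 -0.1912  0.3803] 
scene tube_cap 0.62 [280.2, 271.1] [0.3239 0.2036 0.2807] 
scene tube_window 0.82 [362.6, 279.4] [0.3313 0.201  0.0861] 
scene tube_window 0.79 [371.5, 242.5] [0.3758 0.253  0.0558] 
scene tube_window 0.67 [152.3, 369.2] [ 0.5821 -0.2038  0.2714] 
scene sight 0.42 [273.0, 231.5] [0.6773 0.131  0.0179] [0.5478 0.1788 0.13  ]
scene station 0.84 [248.3, 366.7] [ 0.5682 -0.1978  0.0087] 
top tube 0.67 [305.5, 245.2] [ 0.3577  0.2061 -0.0005] 
top tube 0.43 [298.0, 230.0] [0.3791 0.2427 0.052 ] 
top tube_cap 0.76 [313.9, 235.4] [0.3415 0.1932 0.2725] 
top tube_window 0.56 [310.0, 243.7] [0.3483 0.1897 0.1507] 
top tube_window 0.46 [299.6, 227.5] [ 0.3741  0.2584 -0.0011] 
top station 0.72 [229.5, 385.4] [ 0.507  -0.1304  0.6778] 
top station 0.68 [257.2, 222.7] [0.4936 0.2638 0.0698] 
wrist tube 0.77 [101.3, 324.5] [ 0.6186 -0.2105  0.2404] 
wrist tube 0.61 [317.6, 70.6] [0.3464 0.1889 0.0157] 
wrist tube 0.58 [295.9, 36.3] [0.38   0.2415 0.0048] 
wrist tube_cap 0.67 [320.3, 320.9] [ 0.5333 -0.2038  0.3957] 
wrist tube_cap 0.43 [230.5, 6.9] [0.4956 0.2117 0.0534] 
wrist tube_window 0.94 [143.3, 321.2] [ 0.5911 -0.2068  0.2873] 
wrist tube_window 0.8 [309.1, 12.6] [0.3797 0.2425 0.0476] 
wrist tube_window 0.6 [351.2, 31.1] [0.3421 0.186  0.0985] 
wrist station 0.66 [137.9, 325.9] [ 0.5941 -0.2098  0.2816]
```

View pics/s4.png

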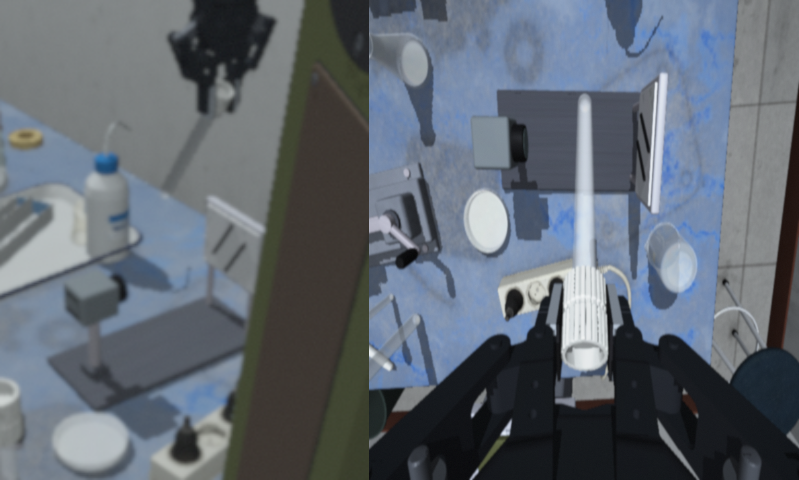

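```bash
python3 - <<'E'
from h import *
np.set_printoptions(precision=4,suppress=True)
C={n:dict(np.load('/tmp/%s4.npz'%n)) for n in('scene','top','wrist')}
cap=np.array([.526,-.2015,.3826])
ty=np.array([-.0471,-.9989,.0]);tx=np.array([.9989,-.0471,0])
for n in('scene','wrist'):
    p,v,u=cloud(C[n]);d=p-cap;a=d@tx;b=d@ty
    m=(a>.02)&(a<.11)&(abs(b)<.02)&(abs(d[:,2]+a*1.7)<.05);q=np.c_[a,b,d[:,2]][m]
    L=cv2.fitLine(q.astype(np.float32),cv2.DIST_HUBER,0,.01,.01).ravel();L[:3]*=np.sign(L[0])
    print(n,'tube',m.sum(),L,'tilt',np.degrees(np.arctan2(L[0],-L[2])),'lat',np.degrees(L[1]),'z at a=0',L[5]-L[3]*L[2]/L[0],'maxa',q[:,0].max(),q[q[:,0].argmax()])
for name,px in {'bottom':[(163.9,356.2),(101.3,324.5)],'win':[(152.3,369.2),(143.3,321.2)]}.items():
    P=tri([(C['scene'],px[0]),(C['wrist'],px[1])]);print(name,P,(P-cap)@tx,(P-cap)@ty,(P-cap)[2],np.linalg.norm(P-cap))
for n in C:
    p,v,u=cloud(C[n]);g=C[n]['color'].max(2)[v,u]
    m=(p[:,0]>.5)&(p[:,0]<.67)&(p[:,1]>-.33)&(p[:,1]<-.26)&(p[:,2]>.085)&(p[:,2]<.18);q=p[m];gg=g[m]
    if m.sum()<50: continue
    A=np.c_[q[:,0],q[:,2],np.ones(len(q))];w=np.ones(len(q),bool)
    for _ in range(8):
        k=np.linalg.lstsq(A[w],q[w,1],rcond=None)[0];r=q[:,1]-A@k;w=abs(r)<.004
    f=q[w];th=np.median(gg[w]);dk=w&(gg<.55*th)
    ang=-np.arctan(k[0])
    print(n,'panel',w.sum(),k,'yaw',np.arctan(k[0]),'mid',(f.min(0)+f.max(0))/2,f.max(0)-f.min(0))
    z=q[dk];print('  dark',dk.sum(),(z.min(0)+z.max(0))/2 if dk.sum() else '',z.mean(0),z.max(0)-z.min(0))
    m=(p[:,0]>.54)&(p[:,0]<.65)&(p[:,1]>-.16)&(p[:,1]<-.03)&(p[:,2]>.14)&(p[:,2]<.17);q=p[m]
    if m.sum()>20:print('  camtop',m.sum(),cv2.minAreaRect(q[:,:2].astype(np.float32)),q[:,2].mean())
    m=(p[:,0]>.54)&(p[:,0]<.65)&(p[:,1]>-.16)&(p[:,1]<-.03)&(p[:,2]>.10)&(p[:,2]<.17)&(g<70);q=p[m]
    if m.sum()>20:print('  lens',m.sum(),q.min(0),q.max(0))
    m=(p[:,0]>.5)&(p[:,0]<.68)&(p[:,1]>-.28)&(p[:,1]<-.05)&(p[:,2]>.004)&(p[:,2]<.022)&(g<110);q=p[m]
    if m.sum()>20:print('  foot',cv2.minAreaRect(q[:,:2].astype(np.float32)))
    print('  sight guess',proj(C[n],np.array([.588,-.205,.13])))
E
```

```text
scene tube 299 [ 0.5036  0.0066 -0.8639  0.0574 -0.0077 -0.105 ] tilt 30.240265 lat 0.3809776 z at a=0 -0.0065710843 maxa 0.0914704154181658 [ 0.0915 -0.0103 -0.1524]
wrist tube 4400 [ 0.5059  0.0012 -0.8626  0.0488  0.0019 -0.0696] tilt 30.387861 lat 0.069634244 z at a=0 0.01354818 maxa 0.09899293187680999 [ 0.099   0.0037 -0.1538]
bottom [ 0.6233 -0.207   0.2243] 0.09749195844092594 0.0009498702525426553 -0.15828577893356263 0.18590262378687752
win [ 0.5896 -0.2082  0.2674] 0.06387560908262924 0.0036479863197694815 -0.1152113334985933 0.13178380892747618
scene panel 967 [-0.0589 -0.0117 -0.2568] yaw -0.05878577561188984 mid [ 0.5826 -0.2929  0.1324] [0.1189 0.0142 0.0948]<stdin>:23: RuntimeWarning: Mean of empty slice.
  ret = um.true_divide(
Traceback (most recent call last):
ValueError: zero-size array to reduction operation maximum which has no identity
```

```bash
python3 - <<'E'
from h import *
np.set_printoptions(precision=4,suppress=True)
C={n:dict(np.load('/tmp/%s4.npz'%n)) for n in('scene','wrist')}
yaw=-.056;sx=np.array([np.cos(yaw),np.sin(yaw),0]);sy=np.array([-np.sin(yaw),np.cos(yaw),0]);o=np.array([.5876,-.2078,0])
for n in C:
    p,v,u=cloud(C[n]);g=C[n]['color'].max(2)[v,u].astype(int);X=(p-o)@sx;Y=(p-o)@sy;Z=p[:,2]
    m=(abs(X)<.07)&(abs(Y+.085)<.015)&(Z>.06)&(Z<.19)
    print(n,'panel',m.sum(),np.percentile(X[m],[0,1,50,99,100]),'Y',np.percentile(Y[m],[5,50,95]),'Zmax',Z[m].max(),'yaw fit',np.polyfit(X[m],Y[m],1))
    k=m&(abs(X)<.045)&(Z>.085)&(Z<.17)&(g<np.median(g[m])*.75)
    if k.sum()>5: print('  ribs',k.sum(),X[k].mean(),Z[k].mean(),X[k].min(),X[k].max(),Z[k].min(),Z[k].max())
    m=(abs(X)<.05)&(Y>.08)&(Y<.19)&(Z>.10)&(Z<.17)
    print('  cam',m.sum(),np.percentile(X[m],[1,50,99]),np.percentile(Y[m],[0,1,99]),Z[m].max())
    t=m&(Z>.145)&(Y>.115)
    if t.sum()>10: print('  camtop',t.sum(),(X[t].min()+X[t].max())/2,Y[t].min(),Y[t].max(), cv2.minAreaRect(np.c_[X[t],Y[t]].astype(np.float32)))
    m=(abs(X)<.09)&(abs(Y)<.17)&(Z>.004)&(Z<.022)&(g<100)
    print('  foot',m.sum(),np.percentile(X[m],[1,99]),np.percentile(Y[m],[1,99]))
E
```

```text
scene panel 1189 [-0.0609 -0.0571 -0.0052  0.0573  0.0633] Y [-0.0919 -0.0853 -0.0822] Zmax 0.1852646926709548 yaw fit [-0.0056 -0.0858]
  ribs 72 -0.004666373728904856 0.13149884308866722 -0.03335544780797775 0.026590533256547647 0.09568595818528776 0.16781910098207253
  cam 795 [-0.0271 -0.0163  0.0226] [0.094  0.0959 0.1681] 0.15544347355740235
  camtop 327 -0.001787414606924961 0.11512023841671433 0.16850776371920453 ((-0.0017424281686544418, 0.14169715344905853), (0.05331064388155937, 0.05029098317027092), 88.20149230957031)
  foot 988 [-0.0665  0.0506] [-0.1065  0.1684]
wrist panel 4682 [-0.0615 -0.0592  0.0034  0.0579  0.0598] Y [-0.0984 -0.0886 -0.0864] Zmax 0.18559573175864577 yaw fit [-0.0042 -0.0907]
  ribs 532 -0.0021454330362463392 0.12989881523167116 -0.03813786986821048 0.03362170791807795 0.08696037297051773 0.16999769084255412
  cam 4084 [-0.0244  0.0004  0.0239] [0.0899 0.0902 0.161 ] 0.15655158399507554
  camtop 2577 -6.2829679152061335e-06 0.11502317916011286 0.16247660885754694 ((9.549222886562347e-05, 0.1387883424758911), (0.049614038318395615, 0.04744906723499298), 0.4366648197174072)
  foot 15438 [-0.0639  0.0619] [-0.1015  0.1651]
```

>>> apply_moves --deltas '[[[-0.3, 0.35, 1.5], 0.01, 0], [[-0.3, 0.35, 4], 0.01, 0], [[-0.3, 0.35, 6.5], 0.01, 0], [[-0.3, 0.35, 9], 0.01, 0], [[-0.3, 0.35, 11], 0.01, 0], [[-0.3, 0.35, 13], 0.01, 0], [[-0.3, 0.35, 14], 0.01, 0], [[-0.3, 0.35, 14.3], 0.01, 0]]'

```text
t: 17.68
eef_pos: [0.5218, -0.2055, 0.2182]
tool_rot: [[0.998, -0.058, -0.004], [-0.058, -0.998, 0.002], [-0.004, -0.002, -1.0]]
force: [-0.4, -0.8, -0.9]
width: 0.0251
grip_force: 49.2
```

>>> apply_moves --deltas '[[[0, 0, 0], 0, 0], [[0, 0, 0], 0, 0], [[0, 0, 0], 0, 0], [[0, 0, 0], 0, 0]]'

```text
t: 18.02
eef_pos: [0.5237, -0.2064, 0.2226]
tool_rot: [[0.998, -0.058, 0.003], [-0.058, -0.998, -0.001], [0.003, 0.001, -1.0]]
force: [0.9, 0.4, -0.5]
width: 0.025
grip_force: 49.2
```

```bash
python3 - <<'E'
from h import *
np.set_printoptions(precision=4,suppress=True)
s=ctrl.observe();print(s['t'],s['eef_pos'],s['tool_rot'],s['force'],s['width'])
cap=s['eef_pos']-np.array([0,0,-.019]);cap=np.array(s['eef_pos'])+[0,0,.019]
yaw=-.058;sx=np.array([np.cos(yaw),np.sin(yaw),0]);sy=np.array([-np.sin(yaw),np.cos(yaw),0]);o=np.array([.5866,-.2087,.13])
px={}
for n in('scene','wrist'):
    c=snap(n,n+'5.png');p,v,u=cloud(c);d=p-cap;a=d@sx;b=d@sy
    m=(a>.015)&(a<.11)&(abs(b)<.02)&(abs(d[:,2]+a*1.72)<.04)&(p[:,2]>.05);q=np.c_[a,b,d[:,2]][m]
    L=cv2.fitLine(q.astype(np.float32),cv2.DIST_HUBER,0,.01,.01).ravel();L[:3]*=np.sign(L[0])
    print(n,m.sum(),'tilt',np.degrees(np.arctan2(L[0],-L[2])),'lat',np.degrees(L[1]),L[3:],'z0',L[5]-L[3]*L[2]/L[0],'end',q[q[:,0].argmax()])
    X=(p-o)@sx;Y=(p-o)@sy;Z=p[:,2]
    k=(abs(X)<.06)&(abs(Y+.085)<.015)&(Z>.1)&(Z<.17);l=(abs(X)<.03)&(Y>.08)&(Y<.12)&(Z>.11)&(Z<.15)
    print('  panelY',np.percentile(Y[k],[50,95]) if k.any() else '','lensY',np.percentile(Y[l],[0,2]) if l.any() else '', 'tube mid Y', ((p-o)@sy)[m].mean(),((p-o)@sy)[m].min(),((p-o)@sy)[m].max())
    for nm in('tube_window','tube'):
        for x in ctrl.pinpoint(n,nm)[:3]:
            print('  ',nm,round(x['conf'],2),x['pixel'],'sight proj',proj(c,o),'bottom exp',proj(c,o+.06*(.5*sx-[0,0,.866])))
b=cv2.imread('pics/wrist5.png');a=cv2.imread('pics/scene5.png')[130:300,290:450]
cv2.imwrite('pics/s5.png',np.hstack([cv2.resize(a,(450,480)),cv2.resize(b[:360,150:500],(350,360)).copy() if 0 else cv2.resize(b[:400,180:480],(350,480))]))
E
```

```text
18.0167 [ 0.5237 -0.2064  0.2226] [[ 0.9983 -0.0581  0.0025]
 [-0.0581 -0.9983 -0.0013]
 [ 0.0026  0.0011 -1.    ]] [ 0.8549  0.4073 -0.512 ] 0.024956218574958375
scene 235 tilt 30.456863 lat -0.51228917 [ 0.0517  0.0078 -0.0935] z0 -0.005633667 end [ 0.0941  0.0085 -0.1496]
  panelY [-0.0836 -0.0802] lensY [0.0951 0.0961] tube mid Y 0.006469071587670085 -0.002692697762750995 0.011228569098885149
   tube_window 0.66 [373.2, 245.1] sight proj [[203.8169 367.1605]] bottom exp [[215.9373 359.3853]]
   tube_window 0.63 [355.7, 280.1] sight proj [[203.8169 367.1605]] bottom exp [[215.9373 359.3853]]
   tube_window 0.59 [204.7, 369.3] sight proj [[203.8169 367.1605]] bottom exp [[215.9373 359.3853]]
   tube 0.88 [389.2, 246.7] sight proj [[203.8169 367.1605]] bottom exp [[215.9373 359.3853]]
   tube 0.82 [215.1, 358.4] sight proj [[203.8169 367.1605]] bottom exp [[215.9373 359.3853]]
   tube 0.74 [347.4, 202.5] sight proj [[203.8169 367.1605]] bottom exp [[215.9373 359.3853]]
wrist 5421 tilt 30.002611 lat -0.1719289 [ 0.0484 -0.0007 -0.0686] z0 0.01526916 end [ 0.0985 -0.0024 -0.1537]
  panelY [-0.0871 -0.0843] lensY [0.0906 0.091 ] tube mid Y -0.0019536682959477424 -0.012227003642741837 0.008406581685923927
   tube_window 0.79 [138.3, 319.1] sight proj [[145.9524 317.5072]] bottom exp [[103.3756 317.9534]]
```

View pics/s5.png

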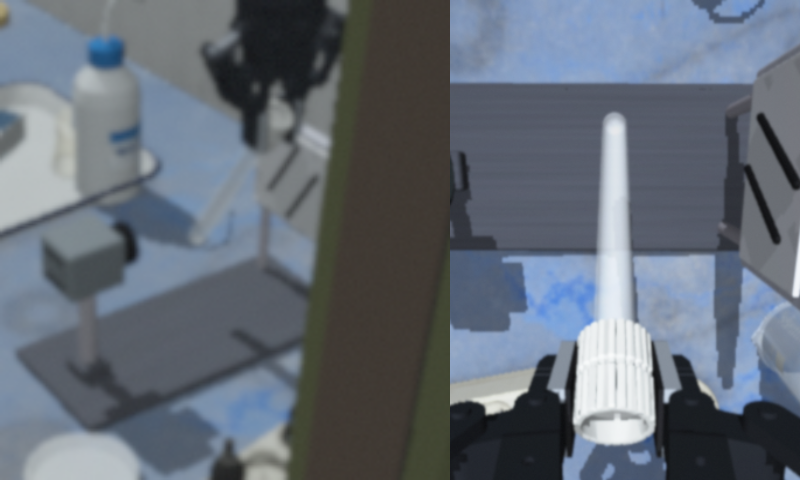

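>>> apply_moves --deltas '[[[-0.05, -0.05, 0.1], 0, 0], [[-0.05, -0.05, 0.1], 0, 0], [[-0.05, -0.05, 0.1], 0, 0], [[-0.05, -0.05, 0.1], 0, 0], [[-0.05, -0.05, 0.1], 0, 0], [[-0.05, -0.05, 0.1], 0, 0], [[-0.05, -0.05, 0.1], 0, 0], [[-0.05, -0.05, 0.1], 0, 0]]'

```text
t: 18.98
eef_pos: [0.5224, -0.2055, 0.2198]
tool_rot: [[0.998, -0.058, 0.0], [-0.058, -0.998, -0.0], [0.0, 0.0, -1.0]]
force: [1.4, -0.2, -0.9]
width: 0.0251
grip_force: 49.2
```

```bash
python3 -c "
from plant import ctrl
print(ctrl.observe()['eef_pos']);print(ctrl.finish_job())"
```

```text
[ 0.52242809 -0.20550674  0.21984059]
the job is handed in; nothing more can be done
None
```

I handed the job in at about 19 s: the block is clamped, and the tube is held still at the presenting point, cap up, leaning about 30° parallel to the ribs, with its window within about 2 mm of the lens axis by my estimate.

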